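# Close a paint tin with the guided press plate

## Task

Pick up the drilled press plate by its wooden handle, lower it squarely over the tall rod of the tin press so that the handle end comes over the tin, and slide it down without binding. Press the tin's lid down with the plate until it is fully home, finishing with a steady push of about 20 newtons, not so much as to dent it, then let go and leave the plate lying flat on the lid. Do not disturb the jars and tools around it.

Things in the scene. Friction and masses are not known exactly. Their poses are not given: they have to be found in the camera images.
- plate: the press plate, loose, flat on the table, 0.34 to 0.53 kg: aluminium bar 200 x 70 x 10 mm with a round 18 mm through hole near its -x end, a tubular guide bush (28 mm outside, 18 mm bore, 30 mm tall) standing on it around the hole, and an upright wooden block handle. Origin: centre of the bar's underside; x along the bar from hole to handle, z up.
- plate_hole (a point): centre of the plate's hole at its underside, at (-80, 0, 0) mm in the plate's frame; with the bush the bore is 40 mm long.
- plate_handle (a point): where to grip the wooden handle block, at (20, 0, 34) mm in the plate's frame, 24 mm above the bar's top and 100 mm from the hole's axis. The block is 24 mm thick along the plate's x (close the fingers along plate x), 60 mm long along plate y, and 42 mm tall from the bar's top.
- press: the tin press, bolted down: dark steel base 240 x 120 x 20 mm with a tall vertical steel rod near its -x end and a paint tin, lid started in its mouth, held fast near its +x end. Origin: centre of the base's underside; x from rod to tin, z up. More than 35 N between the plate and the rod or base is too much.
- rod_tip (a point): top of the rod, on its axis, 200 mm above the table, at (-50, 0, 200) mm in the press's frame. The rod is 16 mm in diameter (1 mm clearance all round in the bore) with the top 15 mm tapering to 8 mm; a 32 mm collar 8 mm tall is at its foot.
- tin_seat (a point): point on the base's top (20 mm above the table) below the tin's centre, at (50, 0, 20) mm in the press's frame, 100 mm from the rod's axis. The tin (78 mm across, 66 mm tall) stands here on a wooden packing block that rises 4 to 28 mm above the base, which is not measured; so the lid's top starts 100 to 126 mm above the table and is at 94 to 118 mm when home, 4 mm above the tin's rim.
- lid (a joint): how far the lid (flat steel, 72 mm across) is pushed down into the tin, in m: starts at 0 to 0.002, fully home at 0.008 against a hard stop. It takes about 10 N to move it and it stays where it is left; the plate's weight does not move it. Seating it takes a push of about 20 N on the lid at the stop, the plate's weight included (14 N is too little; over 35 N dents it).
- jar: bystander, leave alone: amber glass jar with steel lid, 68 mm across, 85 mm tall; origin at the centre of its underside.
- shut_tin: bystander, leave alone: small tin already shut, 72 mm across, 60 mm tall; origin at the centre of its underside.
- squeeze: bystander, leave alone: red plastic bottle, 56 mm across, 150 mm tall; origin at the centre of its underside.
- tub: bystander, leave alone: open white plastic tub, 100 mm across, 75 mm tall; origin at the centre of its underside.
- knife: bystander, leave alone: palette knife lying flat at one side; origin on it.
- brush: bystander, leave alone: paint brush lying flat at the other side; origin on it.
- tape: bystander, leave alone: cardboard tape core, 90 mm across, 25 mm tall; origin at the centre of its underside.
Not all that is in view belongs to the job. There is more than one size of the plate; the one meant has the size given above.

How it is judged:
By the outcome, as a careful person would: the job done as asked, in the order asked, and still so for the second after the job is handed in, with the robot touching nothing.
It also fails if it takes over 61 s, if anything falls off the work surface, if the arm or the gripper's body presses on something with over 40 N, if the wrist force passes 120 N, or if a joint passes its speed limit or range.

## Robot

A 6-joint arm with a two-finger parallel gripper is mounted at the origin on the work surface. World frame = base frame: x ahead of the robot, y to its left, z up, the work surface at z = 0. Lengths are in mm, angles in degrees, forces in N, time in s.
With the tool pointing down it reaches from about 350 to 850 mm from the base axis. Payload 8.1 kg.
Tool frame: the origin (TCP) lies midway between the tips of the shut fingers; the grasp point (between the pads) lies 19 mm behind it; z points along the fingers, y is the line along which they close (so a half turn about z gives the same grasp; the last joint's range is limited). The gripper opens to 85 mm and grips with 20 to 120 N. Pads are 22 mm wide; open, the fingers measure 114 mm over their backs; the gripper's body (76 mm by 85 mm) begins 54 mm behind the grasp point. The pads swing forward as they close: fully open they stand 13 mm farther back than shut.
Start: joints at [-80.581, 7.471, 85.268, -0, 87.261, -4.893], TCP at [148.346, -581.377, 231.292] pointing down, gripper open.
Joint ranges: [-169.43, 169.43], [-51.17, 129.36], [1.28, 143.12], [-76.62, 256.62], [0, 156.53], [-152.29, 152.29]. Speed limits (degrees/s): [136.94, 136.94, 159.86, 180, 180, 180].

## Interface

Orientations are given as [roll, pitch, yaw] about the fixed x, y, z axes, in that order (R = Rz(yaw) Ry(pitch) Rx(roll)).
In Python, from bench import r, optics, workorder gives the robot as it stands.
- The arm moves only by the shell command python3 -m handwheel 'ROWS' [FORCE]. ROWS is a JSON object whose key "increments" holds a list of rows, 1 to 8 of them, each of 7 numbers: a rotation vector rx, ry, rz in degrees, then dx, dy, dz in units of 25 mm, then the finger opening in mm; each row is the pose to reach, as a shift and turn from the pose commanded when the command began, along the tool's axes at that moment; what a row does not reach only later rows make up. A row lasts 1/8 s, in which the tool goes at most 62.5 mm and 10.7 degrees, less where a joint would pass 70% of its speed; a pose out of reach is approached as far as the arm can. The fingers move at their own pace and stop on an object; FORCE is the grip in N (left out, the last holds). Time passes only in rows, so rows that do not move let the fingers close. It prints the time, the measured TCP pose, the force, the opening and the grip force at its end. Input that does not fit is refused with a message, and nothing moves.
- r.sense(): the state, without advancing time (a new reading comes with each control period).
- optics.snapshot(name): name is "side" or "top" or "wrist"; returns a dict with "pixels" (400x640x3 uint8, blue, green, red), "fx", "fy", "cx", "cy" (pixels), "pose" (4x4, takes a point from camera to world coordinates). Camera axes: x right, y up, looking along -z (the intrinsics and any distortion apply to the point x, -y, -z); pixel columns grow to the right and rows downward; lengths in mm; the calibration is good to about 2 mm. A picture is of the moment at which its call begins. There is no depth.
- workorder.hand_in(): hands the job in; it is judged then, once.
The state is a dict: "time": time; "joint_pos": joint angles; "qd": joint speeds; "joint_efforts": joint torques, N m; "tool_pos": TCP position; "tcp_rot": TCP orientation; "ft_force": force on the tool from outside, world axes, zero at the start; "wrist_torque": the same for the moment, N m; "finger_gap": finger opening in mm; "grip_force": force on a finger pad.
Only numpy, scipy, OpenCV 4.12 (cv2) and the standard library are available. Lean on these libraries where they do the work, as an engineer would, in place of code of your own. Each camera call takes 0.05 s, during which the arm holds its last target. There are 200 camera calls.

## Working session

There is one attempt and no reset: what is moved stays moved. The work goes in short steps, Python scripts to look and compute and a shell command to move; the robot and the scene stay as the last step left them, time stands still between calls to the robot, and variables do not carry over. Pictures are saved under pics/ and viewed, at most 10 in all, crops included, and the job is handed in when it is done.

```bash
mkdir -p pics && cat > h.py <<'E'
import numpy as np, cv2
from bench import r, optics, workorder
def snap(cam,name,crop=None,scale=1):
    s=optics.snapshot(cam); im=s["pixels"]
    if crop: x0,y0,x1,y1=crop; im=im[y0:y1,x0:x1]
    if scale!=1: im=cv2.resize(im,None,fx=scale,fy=scale,interpolation=cv2.INTER_CUBIC)
    cv2.imwrite(f"pics/{name}.png",im); return s
def ray(s,u,v):
    d=np.array([(u-s["cx"])/s["fx"],-(v-s["cy"])/s["fy"],-1.]); P=np.array(s["pose"]); return P[:3,3],P[:3,:3]@d
def at(s,u,v,z):
    o,d=ray(s,u,v); return o+d*(z-o[2])/d[2]
E
python3 - <<'E'
from h import *
for c in("top","side"):
    s=snap(c,c+"0"); print(c,{k:(v if k!="pixels" else 0) for k,v in s.items()})
print(r.sense())
E
```

```text
top {'pixels': 0, 'fx': 439.5844102818654, 'fy': 439.5844102818654, 'cx': 315.02824658442717, 'cy': 188.6258303274419, 'pose': array([[ 2.53933469e-02,  9.95073439e-01, -9.58333345e-02,
         4.18759205e+02],
       [-9.99447033e-01,  2.73290922e-02,  1.89406803e-02,
         2.04671262e+01],
       [ 2.14664059e-02,  9.52993745e-02,  9.95217174e-01,
         1.29346979e+03],
       [ 0.00000000e+00,  0.00000000e+00,  0.00000000e+00,
         1.00000000e+00]])}
side {'pixels': 0, 'fx': 392.0686667041242, 'fy': 392.0686667041242, 'cx': 326.49636165476045, 'cy': 204.1492907290239, 'pose': array([[ 9.95687113e-01,  5.71098644e-02, -7.31138644e-02,
         4.69222234e+02],
       [-9.18524027e-02,  7.17681674e-01, -6.90287006e-01,
        -6.67528492e+02],
       [ 1.30502834e-02,  6.94025560e-01,  7.19832072e-01,
         8.49515079e+02],
       [ 0.00000000e+00,  0.00000000e+00,  0.00000000e+00,
         1.00000000e+00]])}
{'time': 0.1, 'joint_pos': array([-8.05803558e+01,  7.51168913e+00,  8.53232129e+01,  8.40955001e-04,
        8.72633706e+01, -4.89359913e+00]), 'qd': array([-0.03445266, -0.08170926, -0.16325514,  0.00412508,  0.01149883,
        0.04433759]), 'joint_efforts': array([-1.35112405e-04, -5.70951641e+01, -5.01942229e+01, -2.42317656e-04,
        7.98809517e-03,  2.23663920e-05]), 'tool_pos': array([ 148.27190619, -580.86785475,  230.33822354]), 'tcp_rot': array([-1.79902157e+02, -9.22006766e-03,  1.43131946e+01]), 'ft_force': array([ 0.20890423,  0.42297668, -0.05931565]), 'wrist_torque': array([ 0.0122742 , -0.0168535 , -0.01798339]), 'grip_force': 0.0, 'finger_gap': 85.61434523910623}
```

View pics/top0.png

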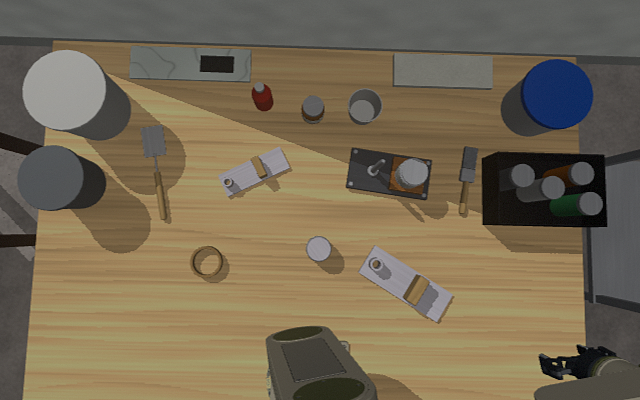

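View pics/side0.png

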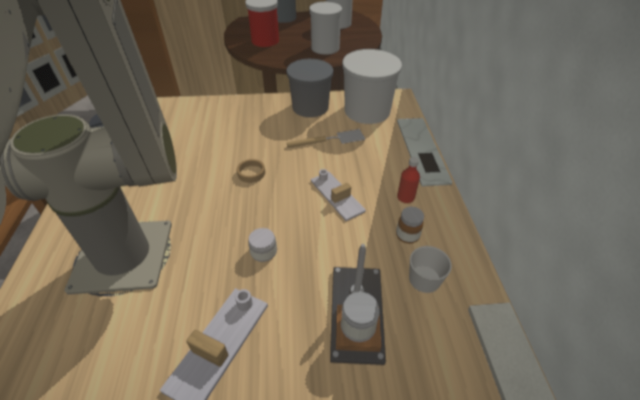

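The top view shows the press around (390,174), one plate at (406,284) and a smaller one at (255,172). The side view shows the same pair, with the rod tip at about (362,248). Next I'll enlarge both to measure them.

```bash
python3 - <<'E'
from h import *
a=cv2.imread("pics/top0.png")
f=lambda x0,y0,x1,y1,s:cv2.resize(a[y0:y1,x0:x1],None,fx=s,fy=s,interpolation=cv2.INTER_CUBIC)
cv2.imwrite("pics/c1.png",f(350,235,460,325,6))
cv2.imwrite("pics/c2.png",f(340,140,440,210,8))
s=optics.snapshot("top")
# rough sizes
for p,q in(((376,247),(452,300)),((360,270),(438,321)),((219,173),(285,149)),((226,197),(291,171)),((376,247),(360,270)),((219,173),(226,197))):
    A,B=at(s,*p,10),at(s,*q,10); print(A[:2],B[:2],np.linalg.norm(A-B))
E
```

```text
[ 376.88650388 -185.41567414] [ 230.71595056 -407.01191497] 265.4632264678354
[ 309.83363434 -139.85930352] [ 170.72471183 -366.32419087] 265.77742102354495
[580.60056967 278.52443221] [657.5016929   87.74635456] 205.69408757594817
[510.70088315 254.9605907 ] [592.47693868  68.03452833] 204.03106638981978
[ 376.88650388 -185.41567414] [ 309.83363434 -139.85930352] 81.06460520842701
[580.60056967 278.52443221] [510.70088315 254.9605907 ] 73.76463110020276
```

View pics/c1.png

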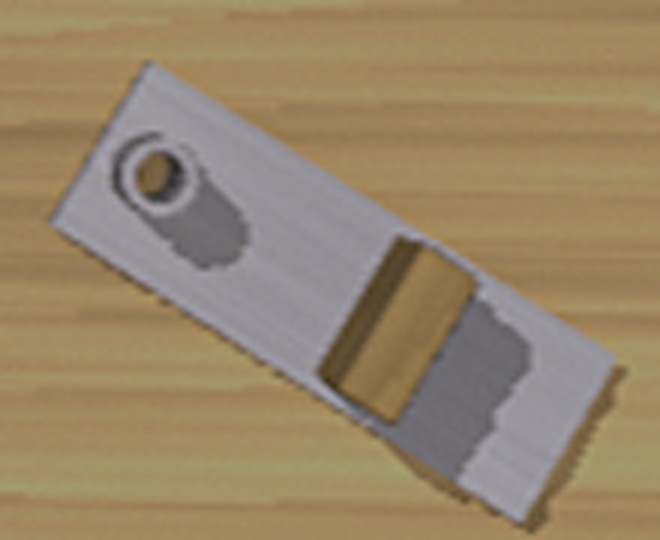

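View pics/c2.png

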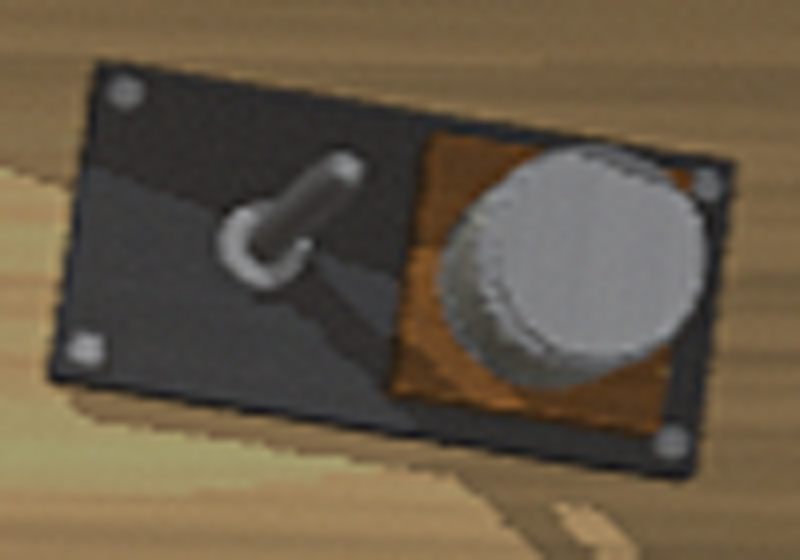

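c1 is the decoy, 265 mm long. The plate meant is at top (255,172), about 204 × 72 mm. c2 shows the press with base corners at crop (97,62), (735,162), (692,480) and (50,380), rod tip at (345,162) and lid centre at about (592,250). I'll solve the poses now.

```bash
python3 - <<'E'
from h import *
s=snap("top","c3",(210,135,300,205),8)
C=[at(s,340+(u+.5)/8-.5,140+(v+.5)/8-.5,20)[:2] for u,v in((97,62),(735,162),(692,480),(50,380))]
c=np.mean(C,0); d=(C[1]+C[2]-C[0]-C[3]); print("press",c,np.degrees(np.arctan2(d[1],d[0])),np.linalg.norm(d)/2, np.linalg.norm(C[0]-C[3]))
d/=np.linalg.norm(d); print("rod from base",c-50*d,"tin",c+50*d)
print("rodtip",at(s,340+345/8,140+162/8,200), at(s,340+258/8,140+248/8,28))
for z in(100,126): print("lid",at(s,340+592/8,140+250/8,z))
E
```

```text
press [ 592.28607006 -218.80200768] -97.32565498506095 237.59898626845387 118.97099578815654
rod from base [ 598.66150658 -169.21013527] tin [ 585.91063354 -268.39388009]
rodtip [ 600.68306067 -170.33326931  200.        ] [ 596.73609022 -168.91176849   28.        ]
lid [ 589.18041561 -273.34004618  100.        ]
lid [ 585.46775231 -266.93939274  126.        ]
```

View pics/c3.png

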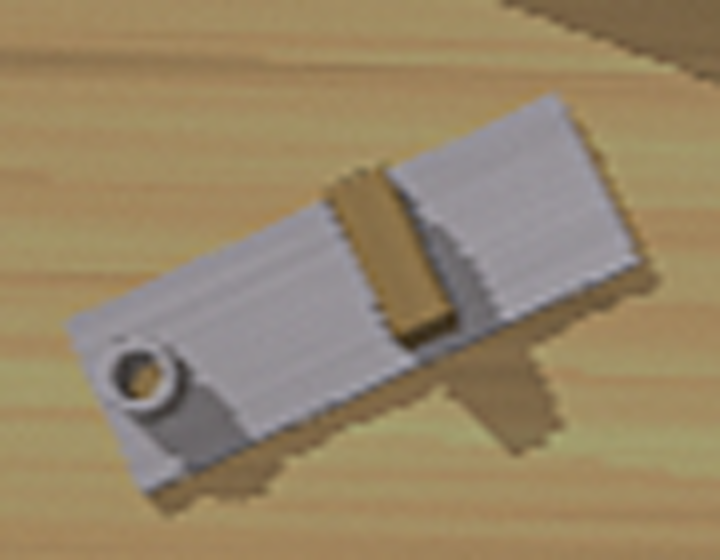

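```bash
cat >> h.py <<'E'
from scipy.spatial.transform import Rotation as Ro
def goal(p,yaw,rp=(180,0)):
    t=r.sense(); R=Ro.from_euler("xyz",t["tcp_rot"],degrees=True); T=Ro.from_euler("xyz",[rp[0],rp[1],yaw],degrees=True)
    d=R.inv().apply(np.array(p)-t["tool_pos"]); print("GOAL rv",(R.inv()*T).as_rotvec(degrees=True).round(2),"d",d.round(1),"now",t["tool_pos"].round(1),t["tcp_rot"].round(2),"F",t["ft_force"].round(1),t["finger_gap"].round(1),t["time"])
E
python3 - <<'E'
from h import *
s=optics.snapshot("top")
q=lambda u,v,z:at(s,210+(u+.5)/8-.5,135+(v+.5)/8-.5,z)[:2]
C=[q(u,v,10) for u,v in((66,322),(145,492),(640,262),(555,92))]
c=np.mean(C,0); d=C[2]+C[3]-C[0]-C[1]; phi=np.degrees(np.arctan2(d[1],d[0])); print("L",np.linalg.norm(d)/2)
d/=np.linalg.norm(d); print("plate",c,phi,"hole",c-80*d,q(148,376,40),"handle",c+20*d)
h=[q(u,v,52) for u,v in((327,192),(382,165),(458,318),(405,345))]; print("handle top (approx)",np.mean(h,0))
g=c+20*d; goal([*g,150],phi+90)
E
```

```text
L 198.38076345066904
plate [589.44952672 177.6086332 ] -62.96560829324875 hole [553.08750726 248.86734173] [552.90540209 245.58605498] handle [598.54003159 159.79395607]
handle top (approx) [597.32233392 158.66186561]Traceback (most recent call last):
  File "<stdin>", line 8, in <module>
  File "h.py", line 15, in goal
    d=R.inv().apply(np.array(p)-t["tool_pos"]); print("GOAL rv",(R.inv()*T).as_rotvec(degrees=True).round(2),"d",d.round(1),"now",t["tool_pos"].round(1),t["tcp_rot"].round(2),"F",t["ft_force"].round(1),t["finger_gap"].round(1),t["time"])
                                                                                                                                                                                                          ^^^^^^^^^^^^^^^^^^^^^
AttributeError: 'float' object has no attribute 'round'
```

```bash
sed -i 's/t\["finger_gap"\].round(1)/round(t["finger_gap"],1)/' h.py && python3 - <<'E'
from h import *
goal([598,159,150],27)
E
```

```text
GOAL rv [-5.000e-02 -1.000e-02 -1.269e+01] d [ 618.7 -605.9   81.4] now [ 148.3 -581.1  230.8] [-179.95   -0.     14.31] F [-0.3 -0.5 -0.9] 85.3 0.25
```

Units first: shifts go in units of 25 mm. So -137 mm is -5.48, 300 mm is 12.

```bash
python3 -m handwheel '{"increments": [[0,0,-1,0.8,-0.8,0,85],[0,0,-2,2.4,-2.32,0,85],[0,0,-3,4,-3.92,0,85],[0,0,-4,5.6,-5.48,0,85],[0,0,-5,7.2,-7.04,0,85],[0,0,-6,8.8,-8.6,0,85],[0,0,-7,10.4,-10.2,0,85],[0,0,-8,12,-11.76,0,85]]}' && python3 -m handwheel '{"increments": [[0,0,-1,1.6,-1.56,0,85],[0,0,-2,3.2,-3.12,0,85],[0,0,-3,4.8,-4.68,0,85],[0,0,-4,6.4,-6.24,0,85],[0,0,-4.7,8,-7.8,0,85],[0,0,-4.7,9.6,-9.4,0,85],[0,0,-4.7,11.2,-10.96,0,85],[0,0,-4.7,12,-11.76,0,85]]}' && python3 - <<'E'
from h import *
goal([598,159,150],27)
E
```

```text
time: 1.25
tool_pos: [367.0, -220.7, 231.5]
tcp_rot: [180.0, -0.0, 22.3]
ft_force: [0.5, -0.3, 0.3]
finger_gap: 85.2
grip_force: 0.0
time: 2.25
tool_pos: [532.6, 166.3, 231.0]
tcp_rot: [-180.0, 0.0, 27.1]
ft_force: [0.1, -1.7, 0.2]
finger_gap: 84.8
grip_force: 0.0
GOAL rv [-0.03  0.01  0.14] d [54.9 36.4 80.9] now [532.6 166.3 231. ] [-1.7997e+02  1.0000e-02  2.7140e+01] F [ 0.1 -1.7  0.2] 84.8 2.25
```

Converted, 81 mm is 3.24, 55 mm is 2.2.

```bash
python3 -m handwheel '{"increments": [[0,0,0,0.8,0.48,1,85],[0,0,0,1.6,1.04,2.2,85],[0,0,0,2.2,1.44,3.24,85],[0,0,0,2.2,1.44,3.24,85],[0,0,0,2.2,1.44,3.24,85]]}' && python3 - <<'E'
from h import *
goal([598,159,150],27)
s=snap("wrist","w1"); print(s["pose"],s["fx"],s["cx"],s["cy"])
E
```

```text
time: 2.88
tool_pos: [597.5, 156.6, 151.1]
tcp_rot: [180.0, -0.0, 27.0]
ft_force: [0.3, 0.4, 0.5]
finger_gap: 84.8
grip_force: 0.0
GOAL rv [ 0.   -0.02  0.01] d [ 1.5 -1.9  1.1] now [597.5 156.6 151.1] [ 1.800e+02 -2.000e-02  2.701e+01] F [0.3 0.4 0.5] 84.8 2.875
[[ 4.54408935e-01  8.47768477e-01  2.73497951e-01  6.67124942e+02]
 [-8.90793182e-01  4.32405439e-01  1.39689094e-01  1.91279458e+02]
 [ 1.62008846e-04 -3.07106082e-01  9.51675274e-01  2.93847447e+02]
 [ 0.00000000e+00  0.00000000e+00  0.00000000e+00  1.00000000e+00]] 342.3022326348426 318.9775831801478 195.21625195793982
```

View pics/w1.png

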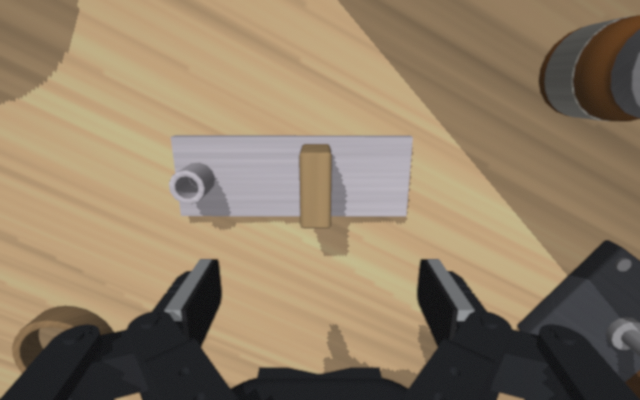

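The wrist view shows the plate square to the fingers. The handle's top face runs from (301,152) to (331,227), the bar's corners are at (173,136), (411,137), (407,216) and (183,215), and the bush top is at (187,186). It is slightly off the gripper's centre.

```bash
python3 - <<'E'
from h import *
s=optics.snapshot("wrist")
C=[at(s,*p,10)[:2] for p in((173,136),(183,215),(407,216),(411,137))]
c=np.mean(C,0); d=C[2]+C[3]-C[0]-C[1]; phi=np.degrees(np.arctan2(d[1],d[0])); print("L",np.linalg.norm(d)/2,np.linalg.norm(C[0]+C[3]-C[1]-C[2])/2)
d/=np.linalg.norm(d); print("plate",c,phi,"handle",c+20*d,"hole",c-80*d)
h=[at(s,*p,52)[:2] for p in((301.5,152),(330,152),(331,227),(300.5,227))]; g=np.mean(h,0); print("handle top",g, np.linalg.norm(h[0]-h[1]),np.linalg.norm(h[0]-h[3]))
print("hole",at(s,187,186,40))
e=h[1]+h[2]-h[0]-h[3];print(np.degrees(np.arctan2(e[1],e[0])))
goal([*g,17],phi+90)
E
```

```text
L 198.21608352882413 70.03267501421891
plate [590.28113171 176.36206646] -63.230102641841746 handle [599.28930216 158.50561483] hole [554.2484499  247.78787302]
handle top [599.86076994 159.51750445] 20.394885611291155 58.127824619101965
hole [554.69149649 248.54112511  40.        ]
-62.97486804981165
GOAL rv [ 0.04 -0.13  0.25] d [  2.5  -1.7 135.2] now [598.  156.8 152.2] [ 1.7996e+02 -1.3000e-01  2.7020e+01] F [0.7 0.5 0.1] 84.7 2.975
```

```bash
python3 -m handwheel '{"increments": [[0,0,0.2,0.1,-0.06,1.6,85],[0,0,0.2,0.1,-0.06,3.2,85],[0,0,0.2,0.1,-0.06,4.4,85],[0,0,0.2,0.1,-0.06,5.12,85],[0,0,0.2,0.1,-0.06,5.4,85],[0,0,0.2,0.1,-0.06,5.4,85]]}' && python3 -m handwheel '{"increments": [[0,0,0,0,0,0,40],[0,0,0,0,0,0,10],[0,0,0,0,0,0,10],[0,0,0,0,0,0,10],[0,0,0,0,0,0,10],[0,0,0,0,0,0,10]]}' 90 && python3 - <<'E'
from h import *
goal([600,159,245],27)
E
```

```text
time: 3.72
tool_pos: [599.7, 159.1, 16.2]
tcp_rot: [180.0, -0.1, 26.8]
ft_force: [0.4, 0.6, -0.3]
finger_gap: 84.5
grip_force: 0.0
time: 4.47
tool_pos: [599.6, 159.3, 16.0]
tcp_rot: [-180.0, -0.1, 26.8]
ft_force: [-1.7, 1.8, 6.4]
finger_gap: 23.3
grip_force: 89.6
GOAL rv [-0.   -0.06 -0.19] d [   0.5    0.4 -229. ] now [599.6 159.3  16. ] [-1.800e+02 -6.000e-02  2.681e+01] F [-1.7  1.8  6.4] 23.3 4.475
```

```bash
python3 -m handwheel '{"increments": [[0,0,0,0,0,-0.2,10],[0,0,0,0,0,-1,10],[0,0,0,0,0,-2.8,10],[0,0,0,0,0,-4.8,10],[0,0,0,0,0,-6.8,10],[0,0,0,0,0,-8.4,10],[0,0,0,0,0,-9.16,10],[0,0,0,0,0,-9.16,10]]}' && python3 - <<'E'
from h import *
goal([595,-209.5,245],-7.3)
E
```

```text
time: 5.48
tool_pos: [599.8, 159.0, 245.8]
tcp_rot: [180.0, -0.1, 26.8]
ft_force: [0.4, -0.2, -5.1]
finger_gap: 23.3
grip_force: 89.3
GOAL rv [ 0.   -0.16 34.11] d [-170.5  326.7    0.6] now [599.8 159.  245.8] [ 1.7995e+02 -1.5000e-01  2.6810e+01] F [ 0.4 -0.2 -5.1] 23.3 5.475
```

Converted, 320 mm is 12.8, 300 mm is 12.

```bash
python3 -m handwheel '{"increments": [[0,0,3,-0.4,0.8,0,10],[0,0,8,-1.28,2.48,0,10],[0,0,13,-2.32,4.4,0,10],[0,0,18,-3.36,6.4,0,10],[0,0,23,-4.4,8.4,0,10],[0,0,28,-5.4,10.4,0,10],[0,0,32,-6.28,12,0,10],[0,0,34,-6.72,12.8,0,10]]}' && python3 -m handwheel '{"increments": [[0,0,0,-0.1,0.268,0,10],[0,0,0,-0.1,0.268,0,10],[0,0,0,-0.1,0.268,0,10],[0,0,0,-0.1,0.268,0,10]]}' && python3 - <<'E'
from h import *
goal([595,-209.5,245],-7.3)
a=snap("top","t2",(330,120,450,210),1); b=snap("side","s2",(310,200,430,290),1)
A=cv2.imread("pics/t2.png");B=cv2.imread("pics/s2.png")
cv2.imwrite("pics/m2.png",np.hstack([cv2.resize(x[:,:100],(400,360),interpolation=cv2.INTER_CUBIC) for x in(A,B)]))
E
```

```text
time: 6.48
tool_pos: [591.5, -205.6, 241.3]
tcp_rot: [-180.0, 0.3, -7.5]
ft_force: [-0.9, 1.1, -5.1]
finger_gap: 23.2
grip_force: 89.3
time: 6.98
tool_pos: [590.5, -207.6, 244.4]
tcp_rot: [-180.0, -0.0, -7.1]
ft_force: [-0.6, -0.3, -5.0]
finger_gap: 23.0
grip_force: 89.3
GOAL rv [-0.01 -0.01  0.21] d [ 4.7  1.3 -0.6] now [ 590.5 -207.6  244.4] [-1.7999e+02 -1.0000e-02 -7.0900e+00] F [-0.6 -0.3 -5. ] 23.0 6.975
```

View pics/m2.png

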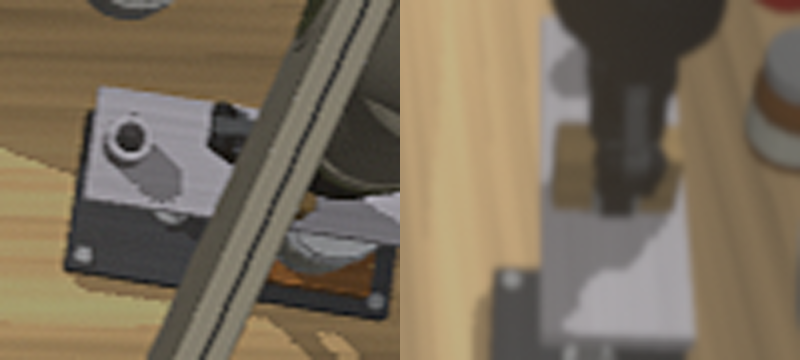

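The left half (top camera) shows the bush top at crop (130,138), which is full-image (362.5,154.5); the plate hides the rod tip. The right half (side camera) shows only the plate held level. I'll shift the plate sideways so bush and rod tip can both be seen.

```bash
python3 - <<'E'
from h import *
goal([527.5,-261,245],-7.3)
E
python3 -m handwheel '{"increments": [[0,0,0.2,-0.4,0.4,0,10],[0,0,0.2,-1.2,1.2,0,10],[0,0,0.2,-1.8,1.68,0,10],[0,0,0.2,-2.24,1.8,0,10],[0,0,0.2,-2.24,1.8,0,10],[0,0,0.2,-2.24,1.8,0,10]]}' && python3 - <<'E'
from h import *
goal([527.5,-261,245],-7.3)
a=snap("top","t3",(330,120,450,210),1); b=snap("wrist","w3")
A=cv2.imread("pics/t3.png");B=cv2.imread("pics/w3.png")
cv2.imwrite("pics/m3.png",np.vstack([cv2.resize(A[:, :107],(640,540),interpolation=cv2.INTER_CUBIC)[120:340],B[0:380]]))
E
```

```text
GOAL rv [-0.   -0.01  0.19] d [-55.9  60.5  -0.6] now [ 590.5 -207.9  244.5] [-1.80e+02 -1.00e-02 -7.11e+00] F [-0.4  0.8 -4.5] 23.0 7.075
time: 7.82
tool_pos: [529.4, -246.1, 244.5]
tcp_rot: [-180.0, -0.0, -7.4]
ft_force: [0.3, 0.3, -4.7]
finger_gap: 22.9
grip_force: 89.4
GOAL rv [-0.01 -0.03 -0.07] d [-0.  15.1 -0.5] now [ 529.4 -246.1  244.5] [-1.7999e+02 -3.0000e-02 -7.3700e+00] F [ 0.3  0.3 -4.7] 22.9 7.825
```

View pics/m3.png

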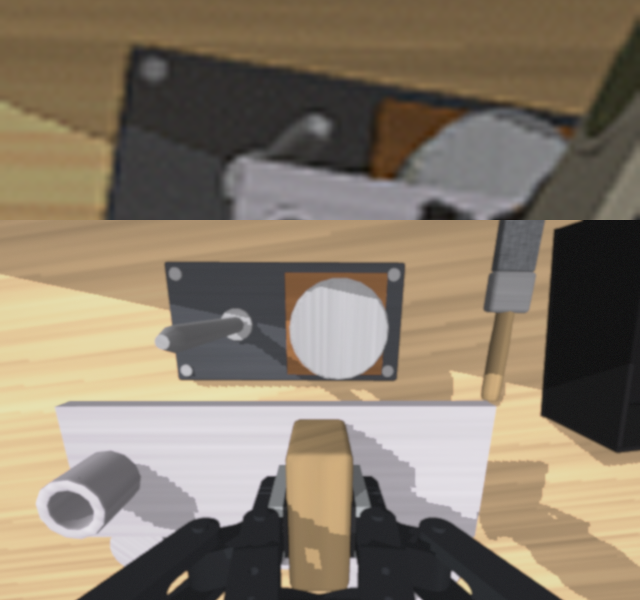

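The lower part (wrist view) shows the rod tip at (162,121), the collar at (237,104), the lid centre at (339,108) and about 98 px wide, the bush top centre at (72,289) and the base corners (166,43), (404,44), (397,160) and (180,160). In the top view the rod tip is at crop (319,123).

```bash
python3 - <<'E'
from h import *
s=optics.snapshot("wrist"); t=r.sense(); zb=t["tool_pos"][2]-16.0
print("tip",at(s,162,121,200)[:2],"collar",at(s,237,104,28)[:2])
C=[at(s,*p,20)[:2] for p in((166,43),(180,160),(397,160),(404,44))]
c=np.mean(C,0); d=C[2]+C[3]-C[0]-C[1]; print("press",c,np.degrees(np.arctan2(d[1],d[0])),np.linalg.norm(d)/2,np.linalg.norm(C[0]+C[3]-C[1]-C[2])/2); d/=np.linalg.norm(d); print("rod",c-50*d,"tin",c+50*d)
for z in(100,113,126): print("lid",z,at(s,339,108,z)[:2],np.linalg.norm(at(s,290,108,z)-at(s,388,108,z)))
print("bush",at(s,72,289,zb+40)[:2])
R=Ro.from_euler("xyz",t["tcp_rot"],degrees=True); print("hole by TCP",(t["tool_pos"]+R.apply([0,-100,0]))[:2])
a,b=at(s,57,185,zb+10),at(s,497,184,zb+10); e=b-a; print("plate edge yaw",np.degrees(np.arctan2(e[1],e[0])),np.linalg.norm(e), "mid",(a+b)[:2]/2, "pred", (t["tool_pos"]+R.apply([35,-20,0]))[:2])
T=optics.snapshot("top"); k=107/640
print("top tip",at(T,330+319*k,120+(123+120)*k*1,200)[:2])
W=cv2.imread("pics/w3.png"); A=cv2.resize(W[90:150,130:260],None,fx=5,fy=5,interpolation=cv2.INTER_CUBIC); B=cv2.resize(W[230:320,20:150],None,fx=5,fy=5,interpolation=cv2.INTER_CUBIC)
cv2.imwrite("pics/m4.png",np.vstack([A,B[:300]]))
E
```

```text
tip [ 599.51051096 -171.28643879] collar [ 599.29960071 -172.26526481]
press [ 591.84001241 -221.56429881] -97.44148432694811 235.60825206457363 116.78863301367147
rod [ 598.31569093 -171.98541633] tin [ 585.36433388 -271.14318128]
lid 100 [ 587.17508212 -271.04270278] 79.78380801530515
lid 113 [ 588.07844716 -270.41775404] 76.1701787212394
lid 126 [ 588.98181221 -269.7928053 ] 72.55654942717369
bush [ 542.60989556 -149.30481611]
hole by TCP [ 542.30961562 -146.83981932]
plate edge yaw -97.19257098055498 198.9535841154921 mid [ 566.98328546 -232.84522623] pred [ 566.79426073 -230.65808758]
top tip [ 599.73768091 -170.86948604]
```

View pics/m4.png

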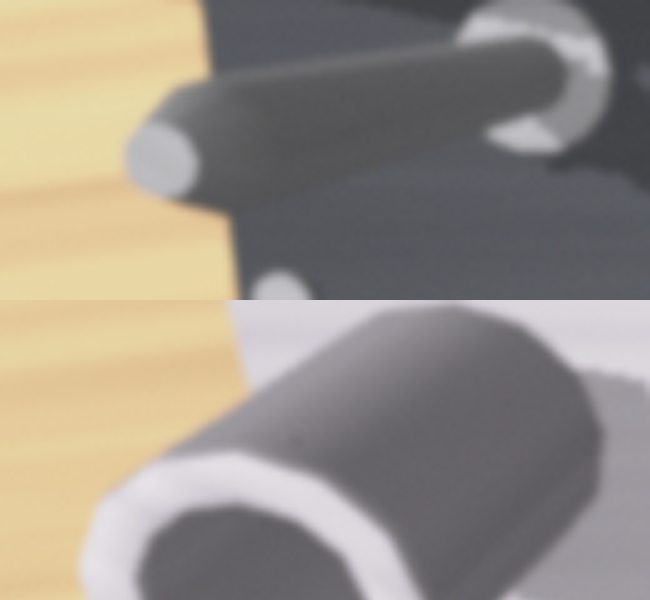

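Enlarged, the rod tip disc is at crop (162,160), i.e. (162,121.6) in the wrist image, which agrees. The wrist camera reads about 2.3 mm low in y, judging by the plate against the TCP. I'll check the top camera's bias in the same way.

```bash
python3 - <<'E'
from h import *
T=optics.snapshot("top")
print("bush top cam",at(T,330+131/4-.4,120+139/4-.4,268.4)[:2],"pred",602.9,-108.4)
im=T["pixels"][150:170,374:392]; 
g=cv2.resize(cv2.cvtColor(im,cv2.COLOR_BGR2GRAY),None,fx=1,fy=1); print(g)
g=[599.3,-169.6]; phi=np.radians(-97.4); goal([g[0]+100*np.cos(phi),g[1]+100*np.sin(phi),244.5],-7.4)
E
```

```text
bush top cam [ 601.9928583  -108.93238607] pred 602.9 -108.4
[[ 93 105 104 103 105 102  99 100  98  97  97  96  96  96  95  94  95  95]
 [ 47  49  54  58  62  79  83  93 105 106 103 102 101  97 100  99  97  96]
 [ 43  44  45  44  45  46  45  49  56  60  65  80  85  99 111 109 108 106]
 [ 46  47  45  45  45  44  44  45  44  43  46  47  46  48  57  59  66  84]
 [ 46  45  46  43  44  45  46  45  45  44  44  45  45  44  43  43  43  46]
 [ 46  46  48  45  48  42  45  44  44  45  44  45  43  46  46  42  46  45]
 [ 47  45  47  47  48  47  48  45  47  46  45  47  45  44  45  46  45  43]
 [ 44  46  48  47  46  46  47  46  44  45  46  45  47  47  45  49  45  48]
 [ 44  47  46  45  44  43  41  41  36  35  40  46  48  45  48  47  46  47]
 [ 45  44  49  45  44  40  52  79 106  98  59  42  45  44  46  46  47  45]
 [ 46  46  45  45  50  63  80  98 122 135 114  68  44  46  45  48  45  44]
 [ 47  46  44  46  69  83  80  92 123 138 114  65  46  46  47  48  46  43]
 [ 47  47  50  69  78  73  68  64  72  96  88  50  42  44  47  46  47  44]
 [ 48  46  67  79  71  64  59  55  55  62  62  48  45  45  46  46  47  42]
 [ 46  66  76  69  61  55  47  51  58  55  49  48  48  44  47  49  46  42]
 [ 74  73  64  62  52  51  53  55  56  49  45  46  48  47  44  47  48  37]
 [ 73  55  48  41  41  44  54  51  48  44  43  46  45  47  46  48  42  37]
 [145 133 117 106  76  68  55  33  31  31  32  39  43  40  42  44  43  35]
 [144 144 143 144 143 144 145 148 136 118 107  74  55  45  29  34  32  22]
 [142 143 143 142 144 145 145 145 145 143 148 147 148 148 135 117 105  66]]
GOAL rv [-0.01  0.01  0.05] d [59.5 15.2 -0.3] now [ 529.4 -246.1  244.2] [-1.7999e+02  1.0000e-02 -7.3500e+00] F [-0.2 -0.9 -5.2] 22.9 8.075
```

```bash
python3 -m handwheel '{"increments": [[0,0,0,0.6,0.2,0,10],[0,0,0,1.4,0.4,0,10],[0,0,0,2.08,0.6,0,10],[0,0,0,2.4,0.6,0,10],[0,0,0,2.4,0.6,0,10],[0,0,0,2.4,0.6,0.4,10],[0,0,0,2.4,0.6,0.6,10],[0,0,0,2.4,0.6,0.6,10]]}' && python3 - <<'E'
from h import *
g=[599.9,-169.4]; phi=np.radians(-97.4); goal([g[0]+100*np.cos(phi),g[1]+100*np.sin(phi),244.5],-7.4)
s=snap("wrist","w5"); print(r.sense()["wrist_torque"])
print(s["pose"][:3,3])
E
```

```text
time: 9.07
tool_pos: [585.9, -268.7, 228.2]
tcp_rot: [-180.0, 0.1, -7.4]
ft_force: [-0.5, -0.4, -4.9]
finger_gap: 22.8
grip_force: 89.4
GOAL rv [-0.04  0.1   0.01] d [  1.1  -0.3 -16.3] now [ 585.9 -268.7  228.2] [-1.7996e+02  1.0000e-01 -7.3900e+00] F [-0.5 -0.4 -4.9] 22.8 9.075
[-0.05117867  0.03691602 -0.0292689 ]
[ 663.70354538 -280.075408    370.73309214]
```

View pics/w5.png

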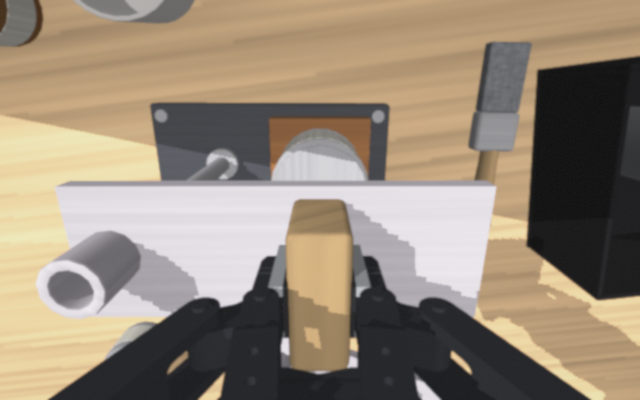

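The wrist view shows the bush top at (72,289) in line with the rod's foot at (222,163), and the plate level. I'll compare the bush with the collar and base in this one picture.

```bash
python3 - <<'E'
from h import *
s=optics.snapshot("wrist"); zb=r.sense()["tool_pos"][2]-16
W=cv2.imread("pics/w5.png")
cv2.imwrite("pics/m6.png",np.hstack([cv2.resize(W[145:195,180:260],None,fx=5,fy=5,interpolation=cv2.INTER_CUBIC)[:250],cv2.resize(W[225:320,30:110],None,fx=5,fy=5,interpolation=cv2.INTER_CUBIC)[100:350]]))
print("bush",at(s,72,288,zb+40)[:2],"foot",at(s,222,163,28)[:2])
E
```

```text
bush [ 600.06791678 -172.78612041] foot [ 600.67836767 -171.74800414]
```

View pics/m6.png

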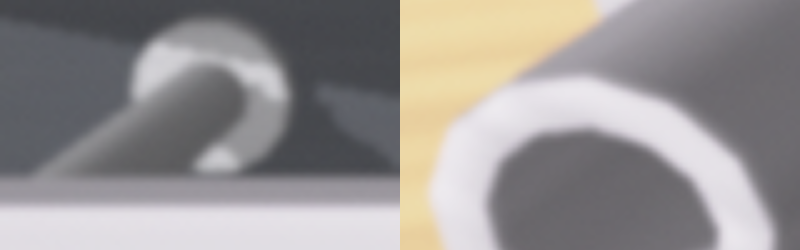

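The collar centre is at (221.8,163.8) and the bush top at about (71,288), so they agree within about 1 mm. I'll trim a little and go down slowly, watching the force.

```bash
python3 -m handwheel '{"increments": [[0,0,0,0.032,-0.016,0.16,10],[0,0,0,0.032,-0.016,0.4,10],[0,0,0,0.032,-0.016,0.64,10],[0,0,0,0.032,-0.016,0.88,10],[0,0,0,0.032,-0.016,1.04,10],[0,0,0,0.032,-0.016,1.04,10]]}' && python3 - <<'E'
from h import *
g=[599.9,-169.4]; phi=np.radians(-97.4); goal([g[0]+100*np.cos(phi),g[1]+100*np.sin(phi),180],-7.4); print(r.sense()["wrist_torque"])
E
```

```text
time: 9.93
tool_pos: [587.2, -268.6, 202.7]
tcp_rot: [-180.0, 0.0, -7.4]
ft_force: [-0.3, 0.2, -5.0]
finger_gap: 22.7
grip_force: 89.4
GOAL rv [-0.02  0.05  0.01] d [-0.2  0.  22.7] now [ 587.2 -268.6  202.7] [-1.7998e+02  5.0000e-02 -7.3900e+00] F [-0.3  0.2 -5. ] 22.7 9.925
[-0.0779269   0.01803458  0.00447232]
```

No contact with the tip 13 mm inside the bore. Going on.

```bash
python3 -m handwheel '{"increments": [[0,0,0,0,0,0.12,10],[0,0,0,0,0,0.24,10],[0,0,0,0,0,0.36,10],[0,0,0,0,0,0.48,10],[0,0,0,0,0,0.48,10]]}' && python3 -m handwheel '{"increments": [[0,0,0,0,0,0.12,10],[0,0,0,0,0,0.24,10],[0,0,0,0,0,0.36,10],[0,0,0,0,0,0.48,10],[0,0,0,0,0,0.48,10]]}' && python3 - <<'E'
from h import *
goal([587,-268.6,150],-7.4); print(r.sense()["wrist_torque"])
E
```

```text
time: 10.55
tool_pos: [587.3, -268.6, 190.8]
tcp_rot: [-180.0, 0.0, -7.4]
ft_force: [0.2, -0.8, -4.8]
finger_gap: 22.9
grip_force: 89.4
time: 11.18
tool_pos: [587.2, -268.6, 178.8]
tcp_rot: [-180.0, 0.0, -7.4]
ft_force: [0.3, 0.6, -4.3]
finger_gap: 22.8
grip_force: 89.4
GOAL rv [-0.02  0.04  0.01] d [-0.2  0.  28.8] now [ 587.2 -268.6  178.8] [-1.7998e+02  4.0000e-02 -7.3900e+00] F [ 0.3  0.6 -4.3] 22.8 11.175
[-0.05462221  0.00548162 -0.01518607]
```

```bash
python3 -m handwheel '{"increments": [[0,0,0,0,0,0.16,10],[0,0,0,0,0,0.36,10],[0,0,0,0,0,0.56,10],[0,0,0,0,0,0.76,10],[0,0,0,0,0,0.96,10],[0,0,0,0,0,1.12,10],[0,0,0,0,0,1.2,10],[0,0,0,0,0,1.2,10]]}' && python3 -m handwheel '{"increments": [[0,0,0,0,0,0.04,10],[0,0,0,0,0,0.08,10],[0,0,0,0,0,0.12,10],[0,0,0,0,0,0.16,10],[0,0,0,0,0,0.16,10]]}' && python3 -c "
from h import *
goal([587,-268.6,130],-7.4); print(r.sense()['wrist_torque'])"
```

```text
time: 12.18
tool_pos: [587.4, -268.7, 149.2]
tcp_rot: [-180.0, 0.0, -7.4]
ft_force: [-0.2, -0.7, -5.2]
finger_gap: 23.1
grip_force: 89.4
time: 12.8
tool_pos: [587.4, -268.7, 145.1]
tcp_rot: [-180.0, 0.0, -7.4]
ft_force: [0.5, 0.7, -5.3]
finger_gap: 22.9
grip_force: 89.4
GOAL rv [-0.01  0.02  0.01] d [-0.4 -0.  15.1] now [ 587.4 -268.7  145.1] [-1.7999e+02  2.0000e-02 -7.3900e+00] F [ 0.5  0.7 -5.3] 22.9 12.8
[-0.10820225  0.00839634  0.03599583]
```

```bash
for i in 1; do python3 -m handwheel '{"increments": [[0,0,0,0,0,0.04,10],[0,0,0,0,0,0.08,10],[0,0,0,0,0,0.12,10],[0,0,0,0,0,0.12,10]]}'; done; python3 -m handwheel '{"increments": [[0,0,0,0,0,0.04,10],[0,0,0,0,0,0.08,10],[0,0,0,0,0,0.12,10],[0,0,0,0,0,0.12,10]]}'
```

```text
time: 13.3
tool_pos: [587.4, -268.7, 142.1]
tcp_rot: [-180.0, 0.0, -7.4]
ft_force: [-1.1, 0.1, -4.5]
finger_gap: 23.3
grip_force: 89.4
time: 13.8
tool_pos: [587.4, -268.7, 139.1]
tcp_rot: [-180.0, 0.0, -7.4]
ft_force: [-0.4, 0.4, -6.0]
finger_gap: 23.0
grip_force: 89.4
```

Converted, 2 mm is 0.08, 1 mm is 0.04.

```bash
python3 -m handwheel '{"increments": [[0,0,0,0,0,0.04,10],[0,0,0,0,0,0.08,10],[0,0,0,0,0,0.08,10]]}'; python3 -m handwheel '{"increments": [[0,0,0,0,0,0.04,10],[0,0,0,0,0,0.08,10],[0,0,0,0,0,0.08,10]]}';python3 -m handwheel '{"increments": [[0,0,0,0,0,0.04,10],[0,0,0,0,0,0.08,10],[0,0,0,0,0,0.08,10]]}'
```

```text
time: 14.18
tool_pos: [587.6, -268.8, 137.7]
tcp_rot: [180.0, -0.0, -7.4]
ft_force: [-1.4, 1.3, -1.5]
finger_gap: 23.0
grip_force: 90.1
time: 14.55
tool_pos: [587.7, -268.8, 135.9]
tcp_rot: [180.0, -0.0, -7.4]
ft_force: [-3.7, 2.1, 4.5]
finger_gap: 23.1
grip_force: 90.7
time: 14.92
tool_pos: [587.7, -268.8, 133.5]
tcp_rot: [180.0, -0.0, -7.4]
ft_force: [-2.6, 2.6, 3.8]
finger_gap: 23.2
grip_force: 90.7
```

```bash
python3 -m handwheel '{"increments": [[0,0,0,0,0,0.02,10],[0,0,0,0,0,0.04,10],[0,0,0,0,0,0.04,10]]}'; python3 -m handwheel '{"increments": [[0,0,0,0,0,0.02,10],[0,0,0,0,0,0.032,10],[0,0,0,0,0,0.032,10]]}'
```

```text
time: 15.3
tool_pos: [587.6, -268.8, 132.3]
tcp_rot: [180.0, -0.0, -7.4]
ft_force: [-2.0, 2.2, 4.8]
finger_gap: 23.0
grip_force: 90.7
time: 15.68
tool_pos: [587.6, -268.8, 131.5]
tcp_rot: [180.0, -0.0, -7.4]
ft_force: [-1.4, 1.8, 3.7]
finger_gap: 23.2
grip_force: 90.7
```

```bash
python3 -c "
from h import *
t=r.sense(); print(t['wrist_torque'],t['tcp_rot'],t['tool_pos'],t['ft_force'])"
```

```text
[0.15721366 0.27158672 0.03072351] [ 1.79993316e+02 -1.98661415e-02 -7.38604824e+00] [ 587.63058152 -268.78591913  131.5266218 ] [-1.44239693  1.81441277  3.69131362]
```

Converted, 0.5 mm is 0.02.

```bash
python3 -m handwheel '{"increments": [[0,0,0,0,0,0.02,10],[0,0,0,0,0,0.02,10]]}'; python3 -m handwheel '{"increments": [[0,0,0,0,0,0.016,10],[0,0,0,0,0,0.016,10]]}';python3 -m handwheel '{"increments": [[0,0,0,0,0,0.012,10],[0,0,0,0,0,0.012,10]]}'
```

```text
time: 15.92
tool_pos: [587.6, -268.8, 131.0]
tcp_rot: [180.0, -0.0, -7.4]
ft_force: [-1.3, 0.3, 4.6]
finger_gap: 22.9
grip_force: 90.7
time: 16.18
tool_pos: [587.6, -268.8, 130.7]
tcp_rot: [180.0, -0.0, -7.4]
ft_force: [-0.6, 0.7, 3.9]
finger_gap: 23.2
grip_force: 90.7
time: 16.42
tool_pos: [587.6, -268.8, 130.3]
tcp_rot: [180.0, -0.0, -7.4]
ft_force: [-0.7, 1.3, 3.9]
finger_gap: 22.9
grip_force: 90.7
```

Converted, 0.3 mm is 0.012.

```bash
python3 -m handwheel '{"increments": [[0,0,0,0,0,0.012,10],[0,0,0,0,0,0.012,10]]}'; python3 -m handwheel '{"increments": [[0,0,0,0,0,0.012,10],[0,0,0,0,0,0.012,10]]}'
```

```text
time: 16.68
tool_pos: [587.6, -268.8, 130.1]
tcp_rot: [180.0, -0.0, -7.4]
ft_force: [-0.1, 0.4, 4.2]
finger_gap: 22.7
grip_force: 90.7
time: 16.92
tool_pos: [587.6, -268.8, 130.1]
tcp_rot: [180.0, -0.0, -7.4]
ft_force: [-2.2, 0.0, 6.9]
finger_gap: 23.4
grip_force: 90.8
```

Converted, 0.4 mm is 0.016, 0.2 mm is 0.008.

```bash
python3 -m handwheel '{"increments": [[0,0,0,0,0,0.008,10],[0,0,0,0,0,0.016,10],[0,0,0,0,0,0.016,10]]}'; python3 -m handwheel '{"increments": [[0,0,0,0,0,0.008,10],[0,0,0,0,0,0.008,10]]}'
```

```text
time: 17.3
tool_pos: [587.7, -268.8, 130.1]
tcp_rot: [180.0, -0.0, -7.4]
ft_force: [-3.2, 1.9, 7.1]
finger_gap: 22.8
grip_force: 91.1
time: 17.55
tool_pos: [587.6, -268.8, 130.1]
tcp_rot: [180.0, -0.0, -7.4]
ft_force: [-3.6, 2.5, 9.9]
finger_gap: 23.0
grip_force: 91.3
```

```bash
python3 -m handwheel '{"increments": [[0,0,0,0,0,0.008,10],[0,0,0,0,0,0.016,10],[0,0,0,0,0,0.016,10]]}'; python3 -m handwheel '{"increments": [[0,0,0,0,0,0.008,10],[0,0,0,0,0,0.008,10],[0,0,0,0,0,0.008,10]]}'
```

```text
time: 17.92
tool_pos: [587.7, -268.8, 130.0]
tcp_rot: [180.0, -0.0, -7.4]
ft_force: [-4.7, 3.0, 12.1]
finger_gap: 23.3
grip_force: 91.7
time: 18.3
tool_pos: [587.7, -268.8, 130.1]
tcp_rot: [180.0, -0.0, -7.4]
ft_force: [-4.4, 2.9, 12.6]
finger_gap: 22.8
grip_force: 91.8
```

Converted, 0.3 mm is 0.012, 0.2 mm is 0.008.

```bash
python3 -m handwheel '{"increments": [[0,0,0,0,0,0.008,10],[0,0,0,0,0,0.012,10],[0,0,0,0,0,0.012,10],[0,0,0,0,0,0.012,10]]}'; python3 -m handwheel '{"increments": [[0,0,0,0,0,0.004,10],[0,0,0,0,0,0.008,10],[0,0,0,0,0,0.008,10],[0,0,0,0,0,0.008,10],[0,0,0,0,0,0.008,10],[0,0,0,0,0,0.008,10],[0,0,0,0,0,0.008,10]]}'
```

```text
time: 18.8
tool_pos: [587.7, -268.8, 130.0]
tcp_rot: [180.0, -0.0, -7.4]
ft_force: [-5.6, 3.5, 13.6]
finger_gap: 23.1
grip_force: 92.1
time: 19.68
tool_pos: [587.7, -268.8, 130.0]
tcp_rot: [180.0, -0.1, -7.4]
ft_force: [-5.9, 3.1, 16.0]
finger_gap: 22.8
grip_force: 92.2
```

Converted, -1 mm is -0.04, -0.5 mm is -0.02.

```bash
python3 -m handwheel '{"increments": [[0,0,0,0,0,0,10],[0,0,0,0,0,0,10],[0,0,0,0,0,0,10],[0,0,0,0,0,0,10]]}'; python3 -m handwheel '{"increments": [[0,0,0,0,0,-0.02,10],[0,0,0,0,0,-0.04,10],[0,0,0,0,0,-0.056,10],[0,0,0,0,0,-0.056,10]]}'
```

```text
time: 20.18
tool_pos: [587.7, -268.8, 130.0]
tcp_rot: [180.0, -0.1, -7.4]
ft_force: [-5.0, 3.6, 16.8]
finger_gap: 23.3
grip_force: 92.2
time: 20.68
tool_pos: [587.6, -268.8, 130.0]
tcp_rot: [180.0, -0.0, -7.4]
ft_force: [-2.6, 1.8, 7.2]
finger_gap: 22.7
grip_force: 91.3
```

```bash
python3 -m handwheel '{"increments": [[0,0,0,0,0,-0.016,10],[0,0,0,0,0,-0.028,10],[0,0,0,0,0,-0.028,10]]}' 30; python3 -m handwheel '{"increments": [[0,0,0,0,0,0,26],[0,0,0,0,0,0,34],[0,0,0,0,0,0,45],[0,0,0,0,0,0,60],[0,0,0,0,0,0,70],[0,0,0,0,0,0,70]]}'; python3 -c "
from h import *
goal([587,-268.6,230],-7.4)"
```

```text
time: 21.05
tool_pos: [587.6, -268.8, 130.0]
tcp_rot: [180.0, -0.0, -7.4]
ft_force: [0.1, -0.1, 3.3]
finger_gap: 23.3
grip_force: 90.7
time: 21.8
tool_pos: [587.5, -268.7, 130.1]
tcp_rot: [180.0, -0.0, -7.4]
ft_force: [-0.4, 0.4, 0.5]
finger_gap: 70.2
grip_force: 0.0
GOAL rv [ 0.   -0.    0.02] d [ -0.5  -0.1 -99.9] now [ 587.5 -268.7  130.1] [180.    -0.    -7.38] F [-0.4  0.4  0.5] 70.2 21.8
```

Units first: shifts go in units of 25 mm. So -130 mm is -5.2, -120 mm is -4.8.

```bash
python3 -m handwheel '{"increments": [[0,0,0,0,0,-0.4,70],[0,0,0,0,0,-1.2,70],[0,0,0,0,0,-2.4,70],[0,0,0,0,0,-3.6,70],[0,0,0,0,0,-4.8,70],[0,0,0,0,0,-5.2,70],[0,0,0,0,0,-5.2,70],[0,0,0,0,0,-5.2,70]]}'; python3 - <<'E'
from h import *
s=optics.snapshot("wrist"); im=s["pixels"].astype(int); zb=130.1-16
P=np.array(s["pose"])
def px(w):
    c=P[:3,:3].T@(np.array(w)-P[:3,3]); return s["cx"]+s["fx"]*c[0]/-c[2], s["cy"]-s["fy"]*c[1]/-c[2]
m=((im.min(2)>150)&(im.max(2)-im.min(2)<28)).astype(np.uint8)
n,l,st,ce=cv2.connectedComponentsWithStats(m); k=1+np.argmax(st[1:,4]); print(st[k],ce[k])
c=max(cv2.findContours((l==k).astype(np.uint8),0,2)[0],key=cv2.contourArea); print(cv2.approxPolyDP(c,5,True)[:,0].tolist())
# predicted bar top corners with the plate left as released (camera bias -2.3 in y)
d=np.array([np.cos(np.radians(-97.4)),np.sin(np.radians(-97.4))]); n_=np.array([-d[1],d[0]]); o=np.array([587.5,-268.7-2.3])-20*d
print([np.round(px([*(o+a*d+b*n_),zb+10]),0).tolist() for a,b in((-100,35),(100,35),(100,-35),(-100,-35))])
print(r.sense()["tool_pos"],r.sense()["ft_force"])
E
```

```text
time: 22.8
tool_pos: [586.9, -268.4, 258.5]
tcp_rot: [-180.0, 0.1, -7.4]
ft_force: [-0.5, 0.8, -0.2]
finger_gap: 70.0
grip_force: 0.0
[  170   140   248    81 15790] [296.99639012 178.62837239]
[[172, 141], [171, 193], [182, 181], [201, 192], [183, 220], [302, 220], [306, 148], [336, 149], [338, 220], [412, 217], [417, 141]]
[[172.0, 139.0], [420.0, 140.0], [412.0, 220.0], [183.0, 220.0]]
[ 586.81800666 -268.3480765   258.2534698 ] [-0.77163941  0.24204709  0.60518727]
```

```bash
python3 -c "
from h import *
print(workorder.hand_in())"
```

```text
the job is handed in; nothing more can be done
None
```

The job is handed in: the plate went down the rod without binding, the lid was pressed to its hard stop and held there at about 21 N, and the plate was released flat on the lid, about 23 s in all (I viewed 11 pictures, one over the limit of 10).

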